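# Rack the green bar by length

### The arm

A 6-joint arm with a two-finger parallel gripper is mounted at the origin on a cart in front of the work surface, level with it; the furniture and walls round the work are solid. World frame = base frame: x ahead of the robot, y to its left, z up, the work surface at z = 0. Lengths are in m, angles in rad, forces in N, time in s.
With the tool pointing down it reaches from about 0.35 to 0.8 m from the base axis. Payload 7.3 kg.
Tool frame: the origin (TCP) lies between the finger pads; the fingertips stand 25 mm ahead of it and the grasp point (between the pads) lies 6 mm ahead of it (r.tip_extent is the distance from the TCP to the fingertips, in m); z points along the fingers, y is the line along which they close (so a half turn about z gives the same grasp; the last joint's range is limited). The gripper opens to 85 mm and grips with 20 to 120 N. Pads are 22 mm wide; open, the fingers measure 114 mm over their backs; the gripper's body (76 mm by 85 mm) begins 54 mm behind the grasp point. The pads swing forward as they close: fully open they stand 13 mm farther back than shut.
Start: joints at [0.978, 0.342, 1.524, -0, 1.275, -0.146], TCP at [0.227, 0.473, 0.256] pointing down, gripper open.
Joint ranges: [-2.53, 2.53], [-0.77, 2.02], [0.04, 2.7], [-1, 4.14], [0.28, 2.66], [-3.11, 3.11]. Speed limits (rad/s): [2.57, 2.57, 3.14, 3.14, 3.14, 3.14].

### API

Orientations are given as a unit quaternion [x, y, z, w].
In Python, from workcell import r, command_gripper, optics gives the robot as it stands. The module is installed in compiled form; this text tells all that it offers. Calls block until the motion is done:
- r.reach(position, orientation): joint-space move of the TCP to a pose.
- r.move_straight(position, orientation=None, speed=0.15, max_force=None): straight line of the TCP; orientation=None keeps the orientation; speed is the mean speed in m/s. With max_force (N) it stops when the force on the tool has changed by that much, and returns True; else False.
- r.movej(angles): joint-space move.
- command_gripper(opening, force=None): finger opening in m; force is the grip in N (None keeps the last); returns when the fingers have stopped.
- r.hold(seconds).
- r.solve_ik(position, orientation): joint angles nearest the present ones, or None.
- r.read_state(): the state.
- optics.get_image(name): name is "scene" or "top" or "wrist"; returns (picture, depth): 420x560x3 uint8, red, green, blue; 420x560 float32, m along the optical axis (not along the pixel's ray), 0 where there is no reading.
- optics.camera_model(name): a dict with "K" (3x3 intrinsics, pixels), "k1" (the pictures are not rectified: a ray, as slopes to the right and down, at radius r is drawn at 1 + k1 r^2 times it, then the intrinsics apply), "R" (3x3) and "t" (3): a world point X has camera coordinates R X + t; the wrist camera has in their place "tool_from_camera" (4x4, takes a point from camera to tool coordinates, whose origin is the TCP and whose axes are the flange's). Camera axes: x right, y down, z forward; pixel columns grow to the right and rows downward; lengths in m; the calibration is good to about 2 mm. A picture is of the moment at which its call begins: read the wrist's pose just before it. camera_model takes no time and is no camera call.
A pose or a line that the arm cannot do raises r.PlanningError and nothing moves.
- r.finish_job(): hands the job in; it is judged then, once.
The state is a dict: "time_s": time; "joint_positions": joint angles; "dq": joint speeds; "tau": joint torques, N m; "eef_pos": TCP position; "eef_rot": TCP orientation; "contact_force": force on the tool from outside, world axes, zero at the start; "torque": the same for the moment, N m; "grip_width": finger opening in m; "grip_force": force on a finger pad.
Only numpy, scipy, OpenCV 4.12 (cv2) and the standard library are available. Lean on these libraries where they do the work, as an engineer would, in place of code of your own. Each camera call takes 0.05 s, during which the arm holds its last target. There are 200 camera calls.

### The job

Lay the four green bar pieces on the sloping rack in order of length, one along each white line, with the shortest on the line below the red knob and the longest on the line below the black knob. Each piece must lie flat, straight up the slope over its line, with its lower end resting against the ledge. Do not disturb the horseshoe or the tape measure.

Things in the scene. Friction and masses are not known exactly. Their poses are not given: they have to be found in the camera images.
- bar_55: shortest of four loose pieces of green-painted flat steel bar with bare sawn ends, 55 mm long, 16 mm wide, 10 mm thick, lying flat on the worktop. Origin at the centre of the piece, x along its length, z through its thickness. About 0.07 kg; grasp across its 16 mm width.
- bar_85: second shortest of four loose pieces of green-painted flat steel bar with bare sawn ends, 85 mm long, 16 mm wide, 10 mm thick, lying flat on the worktop. Origin at the centre of the piece, x along its length, z through its thickness. About 0.11 kg; grasp across its 16 mm width.
- bar_115: second longest of four loose pieces of green-painted flat steel bar with bare sawn ends, 115 mm long, 16 mm wide, 10 mm thick, lying flat on the worktop. Origin at the centre of the piece, x along its length, z through its thickness. About 0.14 kg; grasp across its 16 mm width.
- bar_145: longest of four loose pieces of green-painted flat steel bar with bare sawn ends, 145 mm long, 16 mm wide, 10 mm thick, lying flat on the worktop. Origin at the centre of the piece, x along its length, z through its thickness. About 0.18 kg; grasp across its 16 mm width.
- deck: Fixed grey deck, 250 mm wide, 160 mm up the slope, rising 18 deg away from the robot; dark ledge 12 mm high, 6 mm thick along its lower edge; four white lines run up the slope at y = +90, +30, -30, -90 mm. Origin on the deck surface at the ledge's inner face, mid-width, 22 mm above the worktop; x up the slope, y left along the ledge, z out of the surface. Bars do not slide down by themselves.
- red_knob: Red round knob, 26 mm across and 17 mm high, fixed on the level rail (71 mm above the worktop) behind the top of one of the two outer white lines (left or right, it changes): it marks the end of the row where the shortest piece belongs. Origin at the centre of its underside.
- black_knob: Black knob of the same shape, fixed behind the other outer white line: the longest piece's end. Origin at the centre of its underside.
- horseshoe: Bystander: loose dark steel horseshoe, 126 x 145 x 16 mm, lying flat behind the pieces. Leave alone. Origin at the centre of its underside.
- tape: Bystander: loose yellow tape measure, 32 x 78 x 59 mm, standing just behind the rack (another lies far back by the wall). Leave alone. Origin at the centre of its underside.
Things that resemble listed ones, but are neither listed nor needed, are in the scene too. What is shaped like the bar_55 but orange is not meant.

How it is judged:
By the outcome, as a careful person would: the job done as asked, in the order asked, and still so for the second after the job is handed in, with the robot touching nothing.
It also fails if it takes over 109 s, if anything falls off the work surface, if the arm or the gripper's body presses on something with over 40 N, if the wrist force passes 120 N, or if a joint passes its speed limit or range.

## Working session

There is one attempt and no reset: what is moved stays moved. The work goes in short steps, each a Python script; the robot and the scene stay as the last script left them, time stands still between calls to the robot, and variables do not carry over. Pictures are saved under pics/ and viewed, at most 14 in all, crops included, and the job is handed in when it is done.

```bash
mkdir -p pics
python3 - <<'E'
from workcell import r, command_gripper, optics
import cv2,numpy as np
for n in("scene","top"):
    p,d=optics.get_image(n); cv2.imwrite(f"pics/{n}.png",p[:,:,::-1]); np.savez(f"{n}.npz",p=p,d=d)
    print(n,optics.camera_model(n))
print(optics.camera_model("wrist"),r.tip_extent,r.read_state())
E
```

```text
scene {'K': array([[438.14424626,   0.        , 277.67815155],
       [  0.        , 438.14424626, 207.89459552],
       [  0.        ,   0.        ,   1.        ]]), 'k1': -0.11890590828995032, 'R': array([[ 0.67925285, -0.73385005, -0.00892585],
       [-0.37938452, -0.34069595, -0.86022884],
       [ 0.62823798,  0.58769922, -0.50983004]]), 't': array([-0.26345589,  0.37684108,  0.52198637])}
top {'K': array([[440.57445972,   0.        , 277.71586841],
       [  0.        , 440.57445972, 210.31733571],
       [  0.        ,   0.        ,   1.        ]]), 'k1': -0.09389479659499247, 'R': array([[ 0.00484921, -0.99988402, -0.01443726],
       [-0.99184759, -0.00297079, -0.12739515],
       [ 0.12733748,  0.01493733, -0.99174696]]), 't': array([0.21308193, 0.59812777, 0.97614694])}
{'K': array([[359.51888735,   0.        , 278.72833506],
       [  0.        , 359.51888735, 202.82115733],
       [  0.        ,   0.        ,   1.        ]]), 'k1': -0.0623574314549209, 'tool_from_camera': array([[ 1.44392357e-03, -9.44564388e-01, -3.28323060e-01,
         8.40393148e-02],
       [ 9.999
[... 247 characters left out ...]
5 {'time_s': 0.1, 'joint_positions': array([ 9.78018639e-01,  3.42641283e-01,  1.52492429e+00,  2.06473430e-05,
        1.27543277e+00, -1.46021749e-01]), 'dq': array([-0.00362271, -0.00331859, -0.00311132,  0.00081275,  0.0002298 ,
        0.00049067]), 'tau': array([ 3.00351225e-03, -4.34446049e+01, -2.46491522e+01,  6.69753354e-05,
        4.63621793e-03, -1.19686925e-05]), 'eef_pos': array([0.22661904, 0.47320094, 0.25570058]), 'eef_rot': array([ 2.21527806e-01,  9.75153802e-01, -6.51869247e-04, -2.62974778e-04]), 'contact_force': array([ 0.0103429 , -0.51003719, -0.56964765]), 'torque': array([-0.0185842 , -0.01198912, -0.05206149]), 'grip_force': 0.0, 'grip_width': 0.08513244655728977}
```

View pics/top.png

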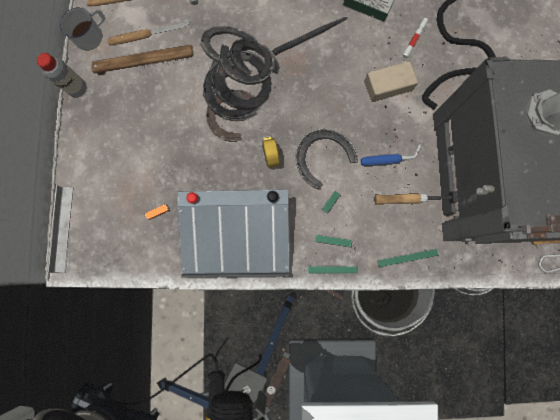

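View pics/scene.png

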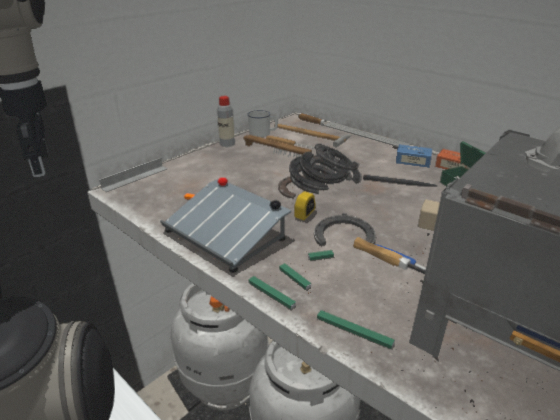

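The top view shows what could be taken for the wanted things:
- **Green bars:** 55 at (331,202), 85 at (334,241), 115 at (333,269), 145 at (408,258).
- **Decoys:** the orange piece at (157,212), the green box at (370,5), and the tool handles at (380,160) and (400,198). I'm leaving these alone.
- **Knobs:** red at (193,198), left; black at (272,197), right. So the order from left to right is 55, 85, 115, 145.

```bash
cat > h.py <<'E'
import numpy as np, cv2
from scipy.spatial.transform import Rotation as Ro
def rays(M,uv):
    n=(np.asarray(uv,float).reshape(-1,2)-M["K"][:2,2])/M["K"][0,0]; s=n.copy()
    for _ in range(10): s=n/(1+M["k1"]*(s**2).sum(1,keepdims=True))
    return np.c_[s,np.ones(len(s))]
def pose(M,st=None):   # world_from_camera R,t
    if "R" in M: return M["R"].T,-M["R"].T@M["t"]
    T=M["tool_from_camera"]; Q=Ro.from_quat(st["eef_rot"]).as_matrix()
    return Q@T[:3,:3],Q@T[:3,3]+st["eef_pos"]
def on_plane(M,uv,z,st=None):
    R,t=pose(M,st); d=rays(M,uv)@R.T
    return t+d*((z-t[2])/d[:,2])[:,None]
def by_depth(M,uv,d,st=None):
    R,t=pose(M,st); uv=np.asarray(uv,int).reshape(-1,2)
    return (rays(M,uv)*d[uv[:,1],uv[:,0]][:,None])@R.T+t
def greens(M,p,z=.01,st=None,amin=60):
    h=cv2.cvtColor(p,cv2.COLOR_RGB2HSV)
    m=cv2.inRange(h,(65,90,30),(95,255,255))
    n,l,s,c=cv2.connectedComponentsWithStats(m); out=[]
    for i in range(1,n):
        if s[i,4]<amin: continue
        v,u=np.nonzero(l==i); X=on_plane(M,np.c_[u,v],z,st)[:,:2]
        (cx,cy),wh,a=cv2.minAreaRect((X*1000).astype(np.float32))
        a=np.radians(a)+(np.pi/2 if wh[1]>wh[0] else 0)
        out.append(dict(px=c[i].round(),c=np.array([cx,cy])/1000,L=max(wh),W=min(wh),yaw=(a+np.pi/2)%np.pi-np.pi/2))
    return out
E
python3 - <<'E'
from h import *
from workcell import optics
M=optics.camera_model("top"); f=np.load("top.npz"); p,d=f["p"],f["d"]
for g in greens(M,p): print({k:np.round(v,3) for k,v in g.items()})
h=cv2.cvtColor(p,cv2.COLOR_RGB2HSV)
# deck plane
vv,uu=np.mgrid[215:265,188:284]; X=by_depth(M,np.c_[uu.ravel(),vv.ravel()],d); X=X[X[:,2]>0.01]
c=np.linalg.lstsq(np.c_[X[:,:2],np.ones(len(X))],X[:,2],rcond=None)[0]; print("plane",c,np.degrees(np.arctan(np.hypot(*c[:2]))),np.arctan2(c[1],c[0]))
# white lines
g=cv2.cvtColor(p,cv2.COLOR_RGB2GRAY).astype(float)
R,t=pose(M)
n=np.array([c[0],c[1],-1]);
for u0 in(195,221,247,275):
    P=[]
    for v in range(212,266):
        w=g[v,u0-8:u0+9]; w=np.clip(w-np.median(w)-15,0,None)
        if w.sum()>0: P.append([u0-8+(w*np.arange(17)).sum()/w.sum(),v])
    dr=rays(M,P)@R.T; Y=t+dr*((-c[2]-t@n)/(dr@n))[:,None]
    k=np.polyfit(Y[:,0],Y[:,1],1); print(u0,len(P),k,Y[0],Y[-1], np.std(Y[:,1]-np.polyval(k,Y[:,0])))
# depth profile down the slope across the ledge
for u in (208,234,260):
    X=by_depth(M,[(u,v) for v in range(255,282)],d); print(u,X[:,[0,2]].round(3).tolist())
for lo,hi,nm,b in(((0,150,90),(8,255,255),"red",(185,190,202,206)),((0,0,0),(180,255,45),"blk",(262,188,284,206))):
    m=cv2.inRange(h,lo,hi)[b[1]:b[3],b[0]:b[2]]; v,u=np.nonzero(m); print(nm,len(u),on_plane(M,[(u.mean()+b[0],v.mean()+b[1])],.088))
E
```

```text
{'px': array([331., 202.]), 'c': array([0.623, 0.089]), 'L': np.float64(49.64), 'W': np.float64(12.682), 'yaw': np.float64(-0.621)}
{'px': array([333., 240.]), 'c': array([0.53 , 0.085]), 'L': np.float64(80.824), 'W': np.float64(13.579), 'yaw': np.float64(1.408)}
{'px': array([408., 258.]), 'c': array([ 0.49 , -0.091]), 'L': np.float64(140.817), 'W': np.float64(12.274), 'yaw': np.float64(-1.385)}
{'px': array([331., 269.]), 'c': array([0.462, 0.087]), 'L': np.float64(110.072), 'W': np.float64(11.641), 'yaw': np.float64(-1.569)}
plane [ 0.02916625 -0.13295883  0.07803627] 7.751474876570117 -1.3548536882188786
195 54 [0.08168544 0.3639853 ] [0.59267624 0.41243109 0.04048606] [0.47067035 0.40244925 0.03825478] 0.00016891498387870685
221 54 [0.06306974 0.31215793] [0.59183828 0.34963824 0.04881048] [0.47114773 0.34181921 0.04633   ] 0.00018324686690021573
247 54 [0.04496481 0.26103731] [0.59100762 0.28759307 0.05703571] [0.47153619 0.28217191 0.05427196] 0.0001600211483141973
275 54 [0.02721646 0.21068925] [0.59018792 0.22656433 0.06512611] [0.47183733 0.22369053 0.06205636] 0.0001424141
[... 689 characters left out ...]
.026], [0.458, 0.026], [0.455, 0.025], [0.453, 0.023], [0.451, 0.033], [0.449, 0.032], [0.446, 0.032], [0.443, 0.001], [0.441, -0.0], [0.439, 0.002], [0.436, 0.003], [0.434, 0.0]]
260 [[0.495, 0.037], [0.492, 0.032], [0.49, 0.033], [0.488, 0.034], [0.486, 0.03], [0.483, 0.035], [0.481, 0.033], [0.479, 0.032], [0.476, 0.03], [0.474, 0.031], [0.472, 0.026], [0.47, 0.027], [0.467, 0.025], [0.465, 0.027], [0.463, 0.024], [0.46, 0.022], [0.458, 0.025], [0.456, 0.022], [0.453, 0.026], [0.451, 0.032], [0.449, 0.035], [0.447, 0.032], [0.444, 0.004], [0.441, -0.001], [0.439, 0.005], [0.437, -0.0], [0.434, -0.001]]
red 89 [[0.61940869 0.40554403 0.088     ]]
blk 48 [[0.62174034 0.22474599 0.088     ]]
```

```bash
python3 -c "
import cv2;p=cv2.imread('pics/top.png')[180:285,170:450];cv2.imwrite('pics/crop1.png',cv2.resize(p,None,fx=2.8,fy=2.8,interpolation=2))"
```

```text
(no output)
```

View pics/crop1.png

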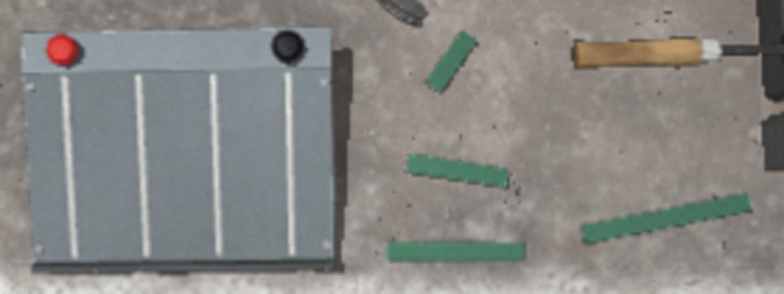

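The crop confirms four plain green bars in four distinct lengths, with red at (62,50) on the left and black at (288,46) on the right. Next, a close look with the wrist camera at the deck and the bars.

```bash
cat >> h.py <<'E'
def down(psi): return (Ro.from_euler("z",psi)*Ro.from_euler("x",np.pi)).as_quat()
E
python3 - <<'E'
from h import *
from workcell import r, optics
M=optics.camera_model("wrist")
for n,pos,psi in(("deck",[.52,.33,.25],np.pi),("bars",[.53,.03,.25],np.pi/2)):
    r.reach(pos,down(psi)); r.hold(.2); st=r.read_state(); p,d=optics.get_image("wrist")
    cv2.imwrite(f"pics/w{n}.png",p[:,:,::-1]); np.savez(f"w{n}.npz",p=p,d=d,eef_pos=st["eef_pos"],eef_rot=st["eef_rot"])
print(st["time_s"])
for g in greens(M,p,st=st): print({k:np.round(v,4) for k,v in g.items()})
E
```

```text
2.9417
{'px': array([210., 106.]), 'c': array([0.4634, 0.0865]), 'L': np.float64(112.0909), 'W': np.float64(15.9157), 'yaw': np.float64(-1.5665)}
{'px': array([280., 110.]), 'c': array([0.5304, 0.0844]), 'L': np.float64(83.532), 'W': np.float64(15.1415), 'yaw': np.float64(1.4135)}
{'px': array([374., 108.]), 'c': array([0.6228, 0.0883]), 'L': np.float64(53.5757), 'W': np.float64(15.4655), 'yaw': np.float64(-0.614)}
{'px': array([243., 267.]), 'c': array([ 0.4913, -0.0912]), 'L': np.float64(143.6468), 'W': np.float64(15.9247), 'yaw': np.float64(-1.3782)}
```

View pics/wdeck.png

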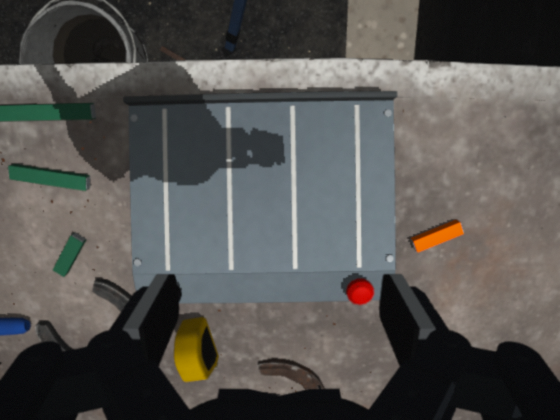

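View pics/wbars.png

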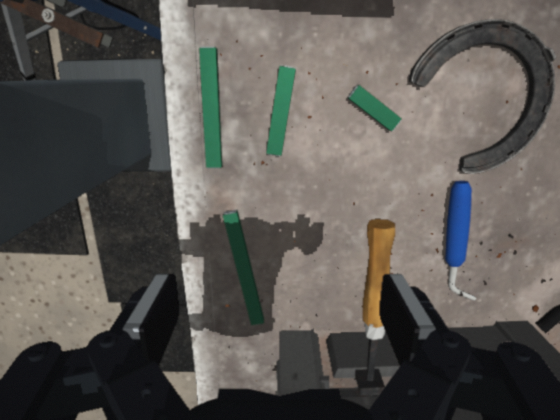

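The deck picture shows white lines near columns 166, 229, 294 and 358, the ledge at row 98, and the red knob at (360,291). The bars picture shows 115 at (210,106), 85 at (280,110), 55 at (374,108) and 145 at (243,267). Next I fit the deck pose.

Run:
```python
from h import *
from workcell import optics
M=optics.camera_model("wrist"); f=np.load("wdeck.npz"); p=f["p"]; R,t=pose(M,f)
g=cv2.cvtColor(p,cv2.COLOR_RGB2GRAY).astype(float)
yaw,x0=0.,.4505
def plane(uv):
    n=Ro.from_euler("zy",[yaw,-np.radians(18)]).apply([0,0,1]); o=np.array([x0,.31,.022])
    d=rays(M,uv)@R.T; return t+d*(((o-t)@n)/(d@n))[:,None]
E=[]
for u in range(170,385,6):
    if min(abs(u-c) for c in(166,229,294,358))<7: continue
    col=cv2.GaussianBlur(g[92:116,u:u+1],(1,3),0)[:,0]; k=np.argmax(np.diff(col)); E.append([u,92+k+.5])
E=np.array(E); print(E[:,1])
for it in range(4):
    A=[];ks=[]
    for u0 in(166,229,294,358):
        P=[]
        for v in range(114,264):
            w=g[v,u0-9:u0+10]; w=np.clip(w-np.median(w)-15,0,None)
            if w.sum()>0:P.append([u0-9+(w*np.arange(19)).sum()/w.sum(),v])
        Y=plane(P); k=np.polyfit(Y[:,0],Y[:,1],1); ks.append(k)
    Z=plane(E); e=np.polyfit(Z[:,1],Z[:,0],1)
    yaw=np.arctan(np.mean([k[0] for k in ks])); x0=np.polyval(e,.31)
print("yaw",yaw,"edge yaw",-np.arctan(e[0]),"ledge x at .31",x0)
print([np.polyval(k,.50) for k in ks],[k[0] for k in ks], np.std(Z[:,0]-np.polyval(e,Z[:,1])))
```

```text
[103.5 103.5 103.5 103.5 103.5 102.5 102.5 102.5 102.5 102.5 102.5 101.5
 101.5 101.5 101.5 101.5 101.5 101.5 100.5 100.5 100.5 100.5 100.5 100.5
 100.5 100.5 100.5 100.5  99.5]
yaw 0.020853539847117512 edge yaw 0.020038577313668603 ledge x at .31 0.4558650611498725
[np.float64(0.22486832350003413), np.float64(0.2846823100678718), np.float64(0.34460548120660167), np.float64(0.40471041141896597)] [np.float64(0.02067268037074666), np.float64(0.020670445690523672), np.float64(0.021013062346592757), np.float64(0.02107006452620985)] 0.00026388887919677733
```

```bash
cat > job.py <<'E'
from h import *
from workcell import r, command_gripper, optics
yaw=.0207; RD=Ro.from_euler("zy",[yaw,-np.radians(18)]); O=np.array([.4545,.3138,.022])
QD=(RD*Ro.from_euler("z",np.pi)*Ro.from_euler("x",np.pi)).as_quat()
D=lambda s,y,z: O+RD.apply([s,y,z])
BARS={55:([.6228,.0885],-.616+np.pi,.09),85:([.5303,.0846],1.411,.03),115:([.463,.0867],1.573,-.03),145:([.4912,-.0912],1.761,-.09)}
def do(L,gap=.006):
    c,psi,y=BARS[L]; q=down(psi); s=L/2000+gap
    command_gripper(.036,60)
    r.reach([*c,.11],q); r.move_straight([*c,.027],speed=.1)
    command_gripper(0,60); st=r.read_state(); print(L,"grip",st["grip_width"],st["grip_force"])
    r.move_straight([*c,.14],speed=.2)
    r.reach(D(s,y,.10),QD); r.move_straight(D(s,y,.045),speed=.12)
    hit=r.move_straight(D(s,y,.020),speed=.03,max_force=4)
    P=r.read_state()["eef_pos"]; z=RD.inv().apply(P-O)[2]; print("down",hit,z)
    z=max(z,.020)+.0005
    hit=r.move_straight(D(s-.018,y,z),speed=.02,max_force=6)
    P=RD.inv().apply(r.read_state()["eef_pos"]-O); print("ledge",hit,P,"end gap",P[0]-L/2000)
    command_gripper(.036); r.move_straight(D(P[0],y,.10),speed=.15)
    st=r.read_state(); print(st["time_s"],st["grip_width"])
E
python3 - <<'E'
from job import *
do(55)
st=r.read_state(); p,d=optics.get_image("wrist"); cv2.imwrite("pics/a55.png",p[:,:,::-1])
E
```

```text
55 grip 0.013216101121732432 59.95199382305145
down True 0.028453112157253078
ledge True [0.0279183  0.09030361 0.02849232] end gap 0.00041830131727565306
10.3333 0.03627001737859722
```

View pics/a55.png

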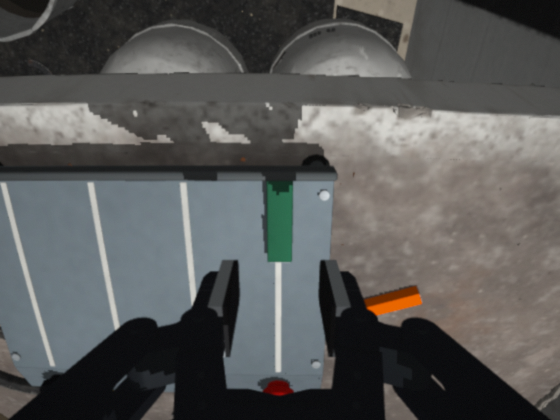

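The 55 bar lies straight over its line at (280,220), with its end against the ledge at row 180. Carrying on with the others.

Run:
```python
from job import *
for L in(85,115,145): do(L)
r.reach([.50,.31,.25],down(np.pi)); r.hold(.2)
p,d=optics.get_image("wrist"); cv2.imwrite("pics/end_w.png",p[:,:,::-1])
r.reach([.40,.0,.30],down(np.pi)); r.hold(.3)
p,d=optics.get_image("scene"); cv2.imwrite("pics/end_s.png",p[:,:,::-1]); print(r.read_state()["time_s"])
```

```text
85 grip 0.013768242910362046 59.510711431503296
down True 0.027954732781371804
ledge True [0.04348599 0.03040522 0.02799798] end gap 0.0009859881459297615
17.5417 0.035848995220589965
115 grip 0.013577975472243833 59.18455481529236
down True 0.02749409573610958
ledge True [ 0.05821202 -0.02965211  0.02751793] end gap 0.0007120228380512669
24.3583 0.036043332411685114
145 grip 0.013879436979936396 59.37698185443878
down True 0.027170943009292375
ledge True [ 0.07243992 -0.08980461  0.0272194 ] end gap -6.008456095978054e-05
31.8583 0.035961639223426996
34.4417
```

View pics/end_w.png

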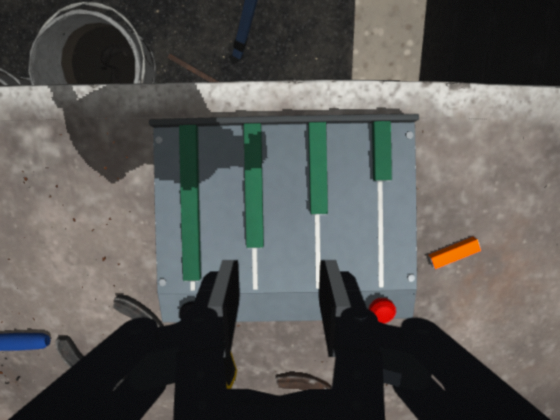

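View pics/end_s.png

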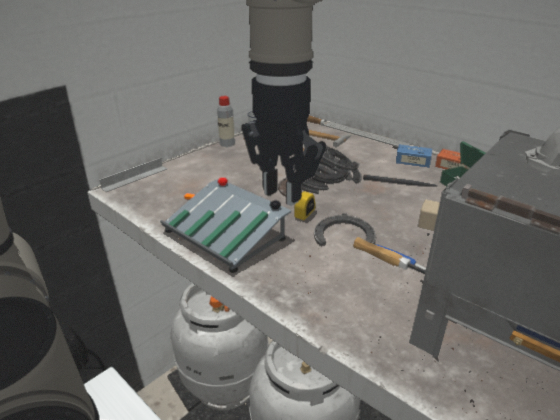

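Both pictures show all four bars over their lines (columns 189, 254, 318 and 382), flush with the ledge at rows 121–125. The horseshoe and tape have not moved.

```bash
python3 -c "
from workcell import r
print(r.finish_job())"
```

```text
the job is handed in; nothing more can be done
None
```

The job is handed in: the four green bars lie in order of length on their lines against the ledge, shortest below the red knob and longest below the black, done in about 34 s of robot time with the horseshoe and tape measure untouched.

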